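One turn on the specimen press

TASK

The boards in the small screw press need to be closed by one turn of the screw. Without gripping anything, push the black hand wheel round by its upright orange handle, clockwise seen from above, through exactly one full turn, so that the handle comes to rest beside the red pointer again where it started, then take the hand away. Do not turn it backwards or past the pointer, and leave the flask, the carton and the slide box standing where they are.

Things in the scene. Friction and masses are not known exactly. Their poses are not given: they have to be found in the camera images.
- wheel (a joint): turn of the hand wheel about its vertical axis, rad. 0 at the start (handle beside the red pointer) and growing as the wheel turns clockwise seen from above; one full turn is 6.283. The wheel does not spin on: it is stiff (about 0.22 N m, so 3 to 4 N at the handle) and stays where it is left. It has no stop at one turn.
- wheel_axis (a point): point on the wheel's vertical axis at the height of the rim's top (z 0.146), the centre of the hand wheel. The wheel lies flat on top of a white screw press (base 170 x 130 mm, fixed to the bench, standing at any yaw): black rim of 78 mm outer radius, 16 mm thick, its top at z 0.146; three spokes; hub 34 mm in diameter whose top is at z 0.152. Nothing of the wheel or press but the handle is higher than that.
- handle_mid (a point): half-way up the orange upright handle of the wheel: a round post 22 mm in diameter, standing on the rim 70 mm from the wheel's axis, from z 0.144 to z 0.194 (this point is at z 0.169). It goes round with the wheel, and revolves freely on its own upright pin.
- handle: the same orange handle, origin at the centre of its underside (z 0.144).
- pointer (a point): middle of the upper face of the red pointer tab, 60 mm (pointing away from the axis) x 16 mm, at z 0.1405, fixed to the press just outside the rim, 124 mm from the wheel's axis. The handle is at the pointer when it lies on the line from the wheel's axis to this tab.
- flask: loose stoppered conical glass flask, 76 mm across the foot, 122 mm tall, origin at the centre of its underside. Leave alone.
- carton: loose yellow carton, 40 x 65 x 111 mm, origin at the centre of its underside. Leave alone.
- slidebox: loose blue slide box with white lid, 87 x 37 x 34 mm, origin at the centre of its underside. Leave alone.

How it is judged:
By the outcome, as a careful person would: the job done as asked, in the order asked, and still so for the second after the job is handed in, with the robot touching nothing.
It also fails if it takes over 58 s, if anything falls off the work surface, if the arm or the gripper's body presses on something with over 40 N, if the wrist force passes 120 N, or if a joint passes its speed limit or range.

ROBOT

A 6-joint arm with a two-finger parallel gripper is mounted at the origin on the work surface. World frame = base frame: x ahead of the robot, y to its left, z up, the work surface at z = 0. Lengths are in m, angles in degrees, forces in N, time in s.
With the tool pointing down it reaches from about 0.375 to 0.9 m from the base axis. Payload 3.1 kg.
Tool frame: the origin (TCP) lies on the centre line of the jaws, within the pads' length; the fingertips stand 25 mm ahead of it and the grasp point (between the pads) lies 6 mm ahead of it; y points along the fingers, x is the direction in which the jaws open and shut, and the axes are right-handed (so a half turn about y gives the same grasp; the last joint's range is limited). The gripper opens to 87 mm and grips with 3 to 60 N. Pads are 19 mm wide; open, the fingers measure 117 mm over their backs; the gripper's body (75 mm by 190 mm) begins 51 mm behind the grasp point.
Start: joints at [53.314, 30.224, 82.088, -0, 67.689, -10.227], TCP at [0.278, 0.56, 0.217] pointing down, gripper open.
Joint ranges: [-176.69, 176.69], [-43.24, 126.21], [12.49, 139.97], [-82, 262], [0, 151.66], [-163.58, 163.58]. Speed limits (degrees/s): [159.86, 159.86, 180, 180, 180, 180].

INTERFACE

Orientations are given as a 3x3 rotation matrix whose columns are the frame's x, y, z axes.
In Python, from rig import * gives the robot as it stands.
- The arm moves only by the tool play_rows, never from a script. Its argument "commands" is a list of rows, each a list of 2 entries, a list of its own where there are three numbers: the shift along the world's x, y, z in m, then the turn, a rotation vector about the world's x, y, z in rad. A call has 1 to 10 rows; each row is the pose to reach, as a shift and turn from the pose commanded when the call began; what a row does not reach only later rows make up. A row lasts 1/8 s, in which the tool goes at most 62.5 mm and 10.7 degrees, less where a joint would pass 70% of its speed; a pose out of reach is approached as far as the arm can. A call with a gripper value outside its range is refused whole. "gripper" is the finger opening in m, from 0 to 0.087, set as the call begins (left out, the last holds). The fingers move at their own pace and stop on an object; the grip force is fixed at half the most. Time passes only in rows, so rows that repeat a pose let the fingers close. It gives the time, the measured TCP pose, the force and the opening at its end, in the units of the state.
- read_state(): the state, without advancing time (a new reading comes with each control period).
- capture(name): name is "side" or "top"; returns a dict with "frame" (420x560x3 uint8, red, green, blue), "depth" (420x560 float32, m along the optical axis (not along the pixel's ray), 0 where there is no reading), "mtx" (3x3 intrinsics, pixels), "cam_to_world" (4x4, takes a point from camera to world coordinates). Camera axes: x right, y down, z forward; pixel columns grow to the right and rows downward; lengths in m; the calibration is good to about 2 mm. A picture is of the moment at which its call begins.
- hand_in(): hands the job in, once; it reports no verdict.
The state is a dict: "time_s": time; "joint_positions": joint angles; "qvel": joint speeds; "tau": joint torques, N m; "position": TCP position; "tcp_rot": TCP orientation; "force": force on the tool from outside, world axes, zero at the start; "moment": the same for the moment, N m; "opening": opening from 0.0 (shut) to 1.0 (fully open).
Only numpy, scipy, OpenCV 4.12 (cv2) and the standard library are available. Lean on these libraries where they do the work, as an engineer would, in place of code of your own. Each camera call takes 0.05 s, during which the arm holds its last target. There are 200 camera calls.

## Working session

There is one attempt and no reset: what is moved stays moved. The work goes in short steps, Python scripts to look and compute and a tool call to move; the robot and the scene stay as the last step left them, time stands still between calls to the robot, and variables do not carry over. Pictures are saved under pics/ and viewed, about 8 in all and at most 12, crops included, and the job is handed in when it is done.

Besides the shell and the picture viewer there is one more tool, called as name([rows], argument=value, ...), one row to a line, values as JSON. play_rows: Moves the arm, as the interface text tells. Its arguments: {"type":"object","properties":{"commands":{"type":"array"},"gripper":{"type":"number"}},"required":["commands"]}

```bash
mkdir -p pics; ls
python3 - <<'E'
from rig import *
import cv2,numpy as np
s=read_state();print(s['time_s'],s['position'],np.round(s['tcp_rot'],3),s['opening'],s['force'])
for n in("top","side"):
    c=capture(n);np.savez(f'pics/{n}0.npz',**c);cv2.imwrite(f'pics/{n}0.png',c['frame'][:,:,::-1]);print(np.round(c['cam_to_world'],3),c['mtx'])
E
```

```text
pics
0.0 [0.27799261 0.55895671 0.2158617 ] [[ 0.446 -0.001 -0.895]
 [ 0.895 -0.002  0.446]
 [-0.002 -1.     0.   ]] 1.00332796907199 [ 0.45708842 -1.31785153 -0.62171563]
[[-0.019 -0.978  0.207  0.418]
 [-1.     0.018 -0.007  0.063]
 [ 0.004 -0.207 -0.978  0.915]
 [ 0.     0.     0.     1.   ]] [[460.9500311    0.         280.07247245]
 [  0.         460.9500311  207.45671418]
 [  0.           0.           1.        ]]
[[-0.79  -0.475  0.388  0.248]
 [-0.613  0.612 -0.5    0.475]
 [-0.    -0.633 -0.774  0.794]
 [ 0.     0.     0.     1.   ]] [[393.42860769   0.         279.18766605]
 [  0.         393.42860769 209.32454909]
 [  0.           0.           1.        ]]
```

View pics/top0.png

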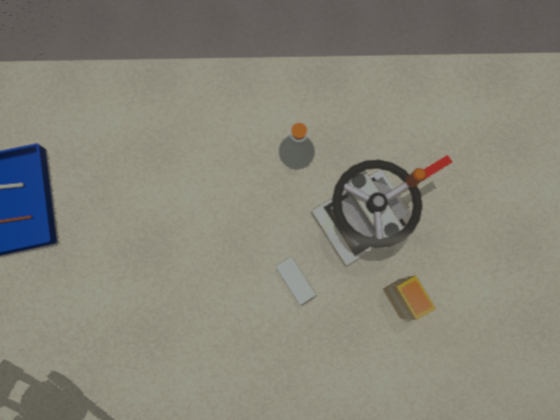

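View pics/side0.png

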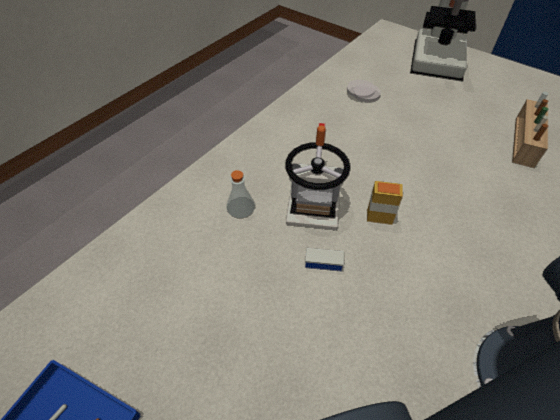

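Top view: wheel centre near (377,203), handle (419,174), red tab (437,167), flask stopper (299,131), carton top (415,297), slide box (296,281). The side view agrees. Next I measure.

```bash
cat > h.py <<'E'
import numpy as np,cv2
def ray(c,uv,z):
    T=c['cam_to_world'];d=T[:3,:3]@np.linalg.solve(c['mtx'],[uv[0],uv[1],1.]);o=T[:3,3]
    return (o+d*(z-o[2])/d[2])[:2]
def blob(m):
    n,l,s,cen=cv2.connectedComponentsWithStats(m.astype(np.uint8));
    return [(s[i,4],cen[i],l==i) for i in np.argsort(-s[:,4]) if i and s[i,4]>15]
def masks(c):
    hsv=cv2.cvtColor(c['frame'],cv2.COLOR_RGB2HSV);h,s,v=[hsv[...,i] for i in range(3)]
    return dict(red=((h<4)|(h>174))&(s>180)&(v>90), orange=(h>=5)&(h<14)&(s>170)&(v>80), dark=(v<62))
E
python3 - <<'E'
from h import *
for n in("top","side"):
    c=dict(np.load(f'pics/{n}0.npz'));M=masks(c);print(n)
    for k,z in(('red',.1405),('orange',.194)):
        for a,cen,m in blob(M[k])[:5]: print(k,a,cen.round(1),ray(c,cen,z).round(4),'depth z',)
    # wheel outer contour
    x0,x1,y0,y1=(325,430,150,260) if n=='top' else (280,355,138,192)
    m=np.zeros((420,560),bool);m[y0:y1,x0:x1]=M['dark'][y0:y1,x0:x1]
    b=blob(m)[0][2].astype(np.uint8)
    hull=cv2.convexHull(max(cv2.findContours(b,0,1)[0],key=cv2.contourArea))[:,0]
    P=np.array([ray(c,p,.140) for p in hull],np.float32)
    (x,y),r=cv2.minEnclosingCircle(P);A=np.c_[2*P,np.ones(len(P))];q=np.linalg.lstsq(A,(P**2).sum(1),rcond=None)[0]
    print('wheel',x,y,r,q[:2],np.sqrt(q[2]+q[:2]@q[:2]))
c=dict(np.load('pics/top0.npz'))
for nm,uv,z in(('stopper',(299,131),.118),('carton',(416,296),.111),('box',(296,281),.034),('handtop',(420,174),.194)):print(nm,ray(c,uv,z).round(3))
E
```

```text
top
red 174 [437.2 165.7] [ 0.6514 -0.2199] depth z
orange 60 [419.3 174.9] [ 0.6201 -0.1699] depth z
wheel 0.5967241525650024 -0.09797606617212296 0.0792805477976799 [ 0.5879299  -0.10434351] 0.07563310296038911
side
orange 182 [388.  187.7] [ 0.4059 -0.0953] depth z
orange 131 [320.2 134.9] [ 0.6096 -0.1476] depth z
orange 83 [236.5 175.3] [0.6765 0.0695] depth z
wheel 0.5864232182502747 -0.11035577207803726 0.07999443262815475 [ 0.58764309 -0.10970541] 0.07807257713861074
stopper [0.729 0.019]
carton [ 0.428 -0.173]
box [0.462 0.029]
handtop [ 0.622 -0.171]
```

Axis ≈ (0.588,-0.110), handle ≈ (0.622,-0.1705) and pointer ≈ (0.651,-0.220) all lie on one line at -60°, with radii of about 70 and 127 mm, so they are consistent. Plan: shut the fingers, turn the tool -34° so its x axis lies along the tangent at the pointer, and come down behind the handle.

play_rows([
  [[0.028,-0.052,0.02],[0,0,-0.1]],
  [[0.056,-0.104,0.04],[0,0,-0.2]],
  [[0.084,-0.156,0.05],[0,0,-0.3]],
  [[0.112,-0.208,0.05],[0,0,-0.4]],
  [[0.14,-0.26,0.05],[0,0,-0.5]],
  [[0.168,-0.312,0.05],[0,0,-0.588]],
  [[0.196,-0.364,0.05],[0,0,-0.588]],
  [[0.224,-0.416,0.05],[0,0,-0.588]],
  [[0.252,-0.468,0.05],[0,0,-0.588]],
  [[0.28,-0.52,0.05],[0,0,-0.588]],
], gripper=0)

```text
time_s: 1.35
position: [0.5588, 0.0378, 0.2665]
tcp_rot: [[0.867, -0.001, -0.498], [0.498, 0.0, 0.867], [-0.0, -1.0, 0.001]]
force: [1.4, 0.7, 0.2]
opening: 0.016
```

play_rows([
  [[0.025,-0.047,0],[0,0,0]],
  [[0.05,-0.094,0],[0,0,0]],
  [[0.075,-0.141,0],[0,0,0]],
  [[0.105,-0.188,0],[0,0,0]],
  [[0.105,-0.188,0],[0,0,0]],
  [[0.105,-0.188,0],[0,0,0]],
])

```text
time_s: 2.1
position: [0.6625, -0.1479, 0.2658]
tcp_rot: [[0.868, -0.002, -0.497], [0.497, 0.002, 0.868], [-0.001, -1.0, 0.003]]
force: [-0.4, 0.6, -0.2]
opening: 0.003
```

Run:
```python
from rig import *
from h import *
s=read_state();print(s['time_s'],s['position'],np.round(s['tcp_rot'],3),s['opening'],np.round(s['joint_positions'],1))
I=[]
for n in("top","side"):
    c=capture(n);np.savez(f'pics/{n}1.npz',**c)
    I.append(c['frame'][100:310,200:480][:,:,::-1] if n=='top' else c['frame'][60:270,180:460][:,:,::-1])
cv2.imwrite('pics/b1.png',cv2.resize(np.vstack(I),None,fx=1.4,fy=1.4))
```

```text
2.1 [ 0.66254334 -0.14794902  0.26582818] [[ 0.868 -0.002 -0.497]
 [ 0.497  0.002  0.868]
 [-0.001 -1.     0.003]] 0.0034319192735687443 [-22.   32.1  70.3   0.   77.8 -51.8]
```

View pics/b1.png

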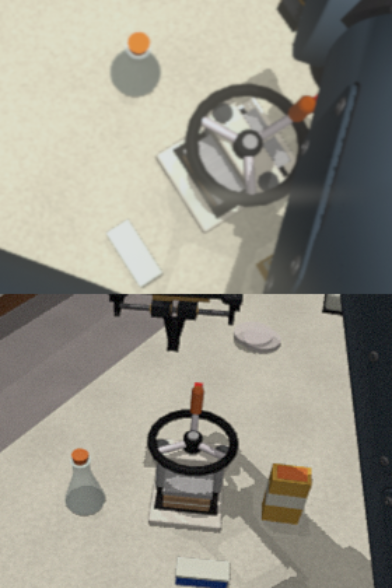

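The tool is above and behind the handle, clear of everything. Going down, and refining the axis from the hub.

play_rows([
  [[0,0,-0.03],[0,0,0]],
  [[0,0,-0.06],[0,0,0]],
  [[0,0,-0.081],[0,0,0]],
  [[0,0,-0.081],[0,0,0]],
])

```text
time_s: 2.7
position: [0.6616, -0.1463, 0.1843]
tcp_rot: [[0.866, -0.004, -0.499], [0.499, 0.002, 0.866], [-0.003, -1.0, 0.004]]
force: [0.8, -0.6, -0.2]
opening: 0.006
```

```bash
cat > path.py <<'E'
from h import *
def pt(C,th,off=.026,a0=-60.2): # th = wheel angle deg; finger centre behind the handle
    f=np.radians(a0-th);t=np.array([np.sin(f),-np.cos(f)]);return np.array(C)+.07*np.array([np.cos(f),np.sin(f)])-off*t
E
python3 - <<'E'
from rig import *
from path import *
s=read_state();print(s['position'],s['force'])
c=dict(np.load('pics/top1.npz'));print(ray(c,(377.5,202.3),.152))
c=dict(np.load('pics/side1.npz'));print(ray(c,(180+193/1.4,60+(438-294)/1.4),.152))
C=(.588,-.1095)
for th in range(-20,361,10):print(th,pt(C,th).round(3)-s['position'][:2].round(3))
E
```

```text
[ 0.66163257 -0.14633814  0.18425765] [ 0.8138809  -0.58510658 -0.20244002]
[ 0.58502303 -0.10851026]
[ 0.58345561 -0.1052738 ]
-20 [-0.004  0.011]
-10 [-0.009 -0.001]
0 [-0.017 -0.011]
10 [-0.026 -0.021]
20 [-0.036 -0.028]
30 [-0.048 -0.034]
40 [-0.061 -0.037]
50 [-0.074 -0.038]
60 [-0.087 -0.037]
70 [-0.099 -0.034]
80 [-0.111 -0.028]
90 [-0.122 -0.021]
100 [-0.131 -0.012]
110 [-0.139 -0.001]
120 [-0.144  0.011]
130 [-0.147  0.023]
140 [-0.149  0.036]
150 [-0.148  0.049]
160 [-0.144  0.062]
170 [-0.139  0.074]
180 [-0.131  0.084]
190 [-0.122  0.094]
200 [-0.112  0.101]
210 [-0.1    0.107]
220 [-0.087  0.11 ]
230 [-0.074  0.111]
240 [-0.061  0.11 ]
250 [-0.049  0.107]
260 [-0.037  0.101]
270 [-0.026  0.094]
280 [-0.017  0.085]
290 [-0.009  0.074]
300 [-0.004  0.062]
310 [-0.001  0.05 ]
320 [0.001 0.037]
330 [0.    0.024]
340 [-0.004  0.011]
350 [-0.009 -0.001]
360 [-0.017 -0.011]
```

play_rows([
  [[-0.009,-0.006,0],[0,0,0]],
  [[-0.018,-0.011,0],[0,0,0]],
  [[-0.027,-0.021,0],[0,0,0]],
  [[-0.037,-0.028,0],[0,0,0]],
  [[-0.049,-0.034,0],[0,0,0]],
  [[-0.062,-0.037,0],[0,0,0]],
  [[-0.075,-0.038,0],[0,0,0]],
  [[-0.088,-0.037,0],[0,0,0]],
  [[-0.1,-0.034,0],[0,0,0]],
  [[-0.112,-0.028,0],[0,0,0]],
])

```text
time_s: 3.95
position: [0.5504, -0.1769, 0.1859]
tcp_rot: [[0.867, -0.0, -0.498], [0.498, -0.001, 0.867], [-0.001, -1.0, -0.001]]
force: [2.5, -3.0, 2.8]
opening: 0.007
```

Run:
```python
from rig import *
from h import *
s=read_state();print(s['time_s'],s['position'],s['force'],np.round(s['joint_positions'],1))
I=[]
for n in("top","side"):
    c=capture(n);np.savez(f'pics/{n}2.npz',**c)
    for a,cen,m in blob(masks(c)['orange'])[:5]: print(n,a,cen.round(1),ray(c,cen,.169).round(4))
    I.append(c['frame'][100:310,200:480][:,:,::-1] if n=='top' else c['frame'][60:270,180:460][:,:,::-1])
cv2.imwrite('pics/b2.png',cv2.resize(np.vstack(I),None,fx=1.4,fy=1.4))
```

```text
3.95 [ 0.55039553 -0.17686264  0.18589301] [ 2.51064972 -2.96514193  2.80253641] [-28.8  28.8  90.8  -0.1  60.4 -58.7]
top 117 [416.8 224.2] [ 0.5434 -0.1671]
top 29 [416.8 286.8] [ 0.442  -0.1587]
side 198 [388.4 187.7] [ 0.4119 -0.1195]
side 139 [347.8 152.7] [ 0.5387 -0.1606]
side 87 [236.7 175.4] [0.6938 0.0526]
```

View pics/b2.png

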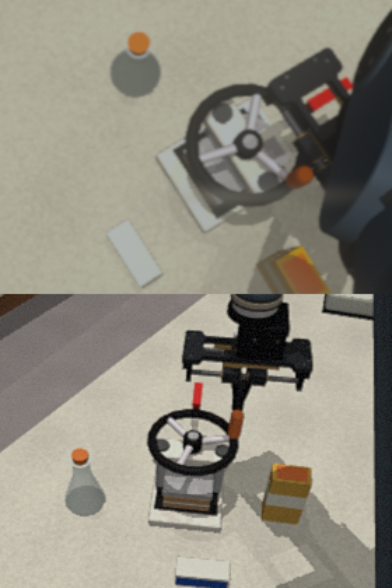

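Handle is at about 70°, with the tip in contact from behind. The finger tips are slimmer than I assumed (offset ≈ 16–18 mm), so I rebuild the path table with that.

Run:
```python
from path import *
C=(.587,-.109);b=np.array([.551,-.176])
for th in range(75,366,10):
    p=pt(C,th,.018).round(3); print(th,(p-b).round(3),end=' ')
    if (th-75)%100==90: b=p;print('\n--',p)
```

```text
75 [-0.001  0.005] 85 [-0.011  0.012] 95 [-0.02   0.021] 105 [-0.027  0.032] 115 [-0.032  0.043] 125 [-0.035  0.055] 135 [-0.036  0.068] 145 [-0.035  0.081] 155 [-0.032  0.093] 165 [-0.026  0.104] 
-- [ 0.525 -0.072]
175 [0.007 0.01 ] 185 [0.016 0.019] 195 [0.027 0.026] 205 [0.038 0.031] 215 [0.05  0.034] 225 [0.063 0.035] 235 [0.076 0.034] 245 [0.088 0.031] 255 [0.099 0.025] 265 [0.109 0.018] 
-- [ 0.634 -0.054]
275 [ 0.009 -0.009] 285 [ 0.016 -0.02 ] 295 [ 0.021 -0.031] 305 [ 0.024 -0.043] 315 [ 0.025 -0.056] 325 [ 0.024 -0.069] 335 [ 0.021 -0.081] 345 [ 0.015 -0.092] 355 [ 0.008 -0.102] 365 [-0.001 -0.111] 
-- [ 0.633 -0.165]
```

play_rows([
  [[-0.001,0.005,0],[0,0,0]],
  [[-0.011,0.012,0],[0,0,0]],
  [[-0.02,0.021,0],[0,0,0]],
  [[-0.027,0.032,0],[0,0,0]],
  [[-0.032,0.043,0],[0,0,0]],
  [[-0.035,0.055,0],[0,0,0]],
  [[-0.036,0.068,0],[0,0,0]],
  [[-0.035,0.081,0],[0,0,0]],
  [[-0.032,0.093,0],[0,0,0]],
  [[-0.026,0.104,0],[0,0,0]],
])

```text
time_s: 5.3
position: [0.5247, -0.0711, 0.1854]
tcp_rot: [[0.867, -0.002, -0.498], [0.498, 0.001, 0.867], [-0.002, -1.0, 0.002]]
force: [-2.2, -2.5, 1.2]
opening: 0.004
```

```bash
cat > look.py <<'E'
from rig import *
from h import *
import sys
k=sys.argv[1]
s=read_state();print(s['time_s'],s['position'],s['force'],np.round(s['joint_positions'],1))
C=np.array([.587,-.109]);I=[]
for n in("top","side"):
    c=capture(n);np.savez(f'pics/{n}{k}.npz',**c)
    for a,cen,m in blob(masks(c)['orange'])[:5]:
        p=ray(c,cen,.169)-C
        if np.hypot(*p)<.1: print(n,a,cen.round(1),(p+C).round(4),'r',np.hypot(*p).round(4),'wheel',(-60.2-np.degrees(np.arctan2(p[1],p[0])))%360)
    I.append(c['frame'][100:310,200:480][:,:,::-1] if n=='top' else c['frame'][60:270,180:460][:,:,::-1])
cv2.imwrite(f'pics/b{k}.png',cv2.resize(np.vstack(I),None,fx=1.4,fy=1.4))
E
python3 look.py 3
```

```text
5.3 [ 0.52467432 -0.07112433  0.18541123] [-2.2081959  -2.54989242  1.1517615 ] [-19.8  25.4  97.6   0.   57.2 -49.7]
side 163 [322.9 176.9] [ 0.5409 -0.0602] r 0.0672 wheel 166.43752065190768
```

Tracking well: the wheel reads about 166° against a planned 165°.

play_rows([
  [[0.007,0.01,0],[0,0,0]],
  [[0.016,0.019,0],[0,0,0]],
  [[0.027,0.026,0],[0,0,0]],
  [[0.038,0.031,0],[0,0,0]],
  [[0.05,0.034,0],[0,0,0]],
  [[0.063,0.035,0],[0,0,0]],
  [[0.076,0.034,0],[0,0,0]],
  [[0.088,0.031,0],[0,0,0]],
  [[0.099,0.025,0],[0,0,0]],
  [[0.109,0.018,0],[0,0,0]],
])

```text
time_s: 6.65
position: [0.6355, -0.0547, 0.1859]
tcp_rot: [[0.867, 0.001, -0.498], [0.498, 0.0, 0.867], [0.001, -1.0, 0.0]]
force: [-2.0, 2.7, 0.0]
opening: 0.006
```

```bash
python3 look.py 4
```

```text
6.65 [ 0.63548168 -0.05465626  0.18586513] [-1.9747272   2.66810275  0.01289113] [-15.   33.2  81.9   0.   64.9 -44.8]
side 65 [288.4 158.2] [ 0.6366 -0.0611] r 0.069 wheel 255.8246514334791
```

View pics/b4.png

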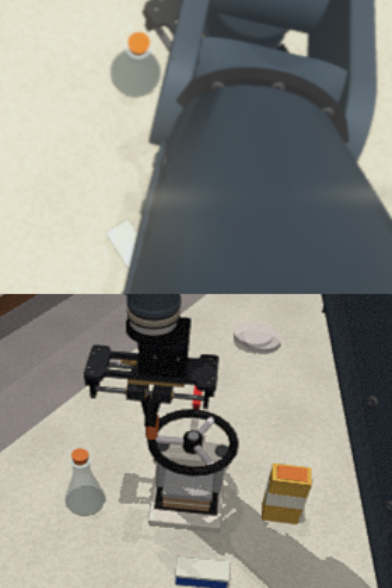

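play_rows([
  [[0.009,-0.009,0],[0,0,0]],
  [[0.016,-0.02,0],[0,0,0]],
  [[0.021,-0.031,0],[0,0,0]],
  [[0.024,-0.043,0],[0,0,0]],
  [[0.025,-0.056,0],[0,0,0]],
  [[0.024,-0.069,0],[0,0,0]],
  [[0.024,-0.069,0],[0,0,0]],
])

```text
time_s: 7.62
position: [0.6593, -0.126, 0.1864]
tcp_rot: [[0.868, 0.002, -0.497], [0.497, -0.003, 0.868], [0.001, -1.0, -0.004]]
force: [0.7, -0.5, 0.6]
opening: 0.007
```

```bash
python3 look.py 5
```

```text
7.625 [ 0.65926982 -0.12599739  0.18642543] [ 0.72788337 -0.51469471  0.56508091] [-20.3  35.6  76.8  -0.1  67.4 -50. ]
side 126 [304.9 136.8] [ 0.65   -0.1452] r 0.0727 wheel 329.68124326291536
```

View pics/b5.png

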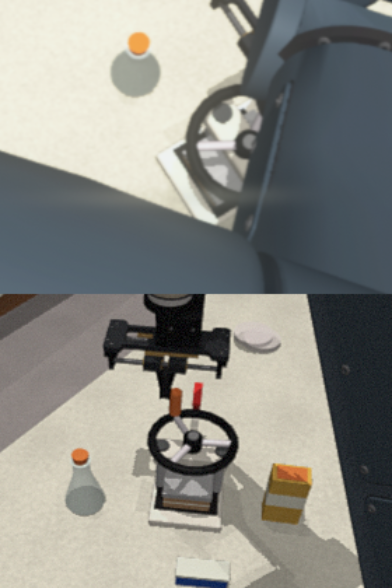

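The side view sees the handle clearly, so I use its start pixel (320.2,134.9) as the reference.

Run:
```python
from path import *
c=dict(np.load('pics/side0.npz'));C=np.array([.587,-.109])
for uv in((320.2,134.9),(304.9,136.8)):
    p=ray(c,uv,.169)-C;print(p+C,np.hypot(*p),-60.2-np.degrees(np.arctan2(p[1],p[0])))
b=pt(C,325,.018)
for th in range(325,366,5):print(th,(pt(C,th,.018)-b).round(3))
c5=dict(np.load('pics/side5.npz'))
for c in(c,c5):
  for a,cen,m in blob(masks(c)['orange'])+blob(masks(c)['red']):
    if abs(cen[0]-312)<20: print(a,cen,np.where(m.any(0))[0][[0,-1]],np.where(m.any(1))[0][[0,-1]])
```

```text
[ 0.62468221 -0.17366152] 0.07484023986942535 -0.43196078225951595
[ 0.64994691 -0.14521287] 0.0726201509031086 -30.28851380422878
325 [0. 0.]
330 [-0.001 -0.006]
335 [-0.003 -0.012]
340 [-0.006 -0.018]
345 [-0.009 -0.023]
350 [-0.012 -0.029]
355 [-0.016 -0.034]
360 [-0.021 -0.038]
365 [-0.025 -0.042]
131 [320.19083969 134.92366412] [316 324] [125 144]
126 [304.87301587 136.78571429] [302 308] [128 146]
69 [320.55072464 131.24637681] [318 323] [124 139]
```

30° to go. Push 22° or so, then look.

play_rows([
  [[-0.001,-0.006,0],[0,0,0]],
  [[-0.003,-0.012,0],[0,0,0]],
  [[-0.006,-0.018,0],[0,0,0]],
  [[-0.009,-0.023,0],[0,0,0]],
  [[-0.009,-0.023,0],[0,0,0]],
  [[-0.009,-0.023,0],[0,0,0]],
])

```text
time_s: 8.48
position: [0.6489, -0.147, 0.1859]
tcp_rot: [[0.867, -0.001, -0.498], [0.498, -0.001, 0.867], [-0.001, -1.0, -0.0]]
force: [0.5, 0.0, 2.1]
opening: 0.007
```

```bash
python3 look.py 6
```

```text
8.475 [ 0.64888241 -0.14704255  0.18585633] [0.45179909 0.03554966 2.05567151] [-22.3  35.3  77.6  -0.1  67.2 -52.2]
side 145 [313.8 135.3] [ 0.6361 -0.1631] r 0.073 wheel 347.5703722066623
```

play_rows([
  [[-0.003,-0.005,0],[0,0,0]],
  [[-0.007,-0.01,0],[0,0,0]],
  [[-0.007,-0.01,0],[0,0,0]],
  [[-0.007,-0.01,0],[0,0,0]],
])

```text
time_s: 9.07
position: [0.642, -0.1569, 0.1857]
tcp_rot: [[0.867, -0.001, -0.498], [0.498, -0.001, 0.867], [-0.001, -1.0, 0.0]]
force: [0.1, 0.2, 0.6]
opening: 0.001
```

```bash
python3 look.py 7
```

```text
9.075 [ 0.64195498 -0.15689388  0.18572735] [0.10659009 0.24887157 0.61220992] [-23.4  34.9  78.3  -0.1  66.8 -53.2]
side 143 [318.3 134.9] [ 0.6283 -0.1707] r 0.0742 wheel 356.009578682714
```

play_rows([
  [[-0.002,-0.001,0],[0,0,0]],
  [[-0.002,-0.0015,0],[0,0,0]],
  [[-0.002,-0.0015,0],[0,0,0]],
])

```text
time_s: 9.55
position: [0.6406, -0.1577, 0.1858]
tcp_rot: [[0.867, 0.0, -0.498], [0.498, 0.0, 0.867], [0.0, -1.0, 0.0]]
force: [1.6, 1.6, 1.1]
opening: 0.003
```

```bash
python3 look.py 8
```

```text
9.55 [ 0.64058643 -0.15770522  0.18582046] [1.58170629 1.62693156 1.08364614] [-23.5  34.8  78.5   0.   66.7 -53.4]
side 135 [318.7 135.1] [ 0.6272 -0.1708] r 0.0737 wheel 356.76793561584276
```

play_rows([
  [[0.012,0.008,0],[0,0,0]],
  [[0.025,0.015,0],[0,0,0]],
  [[0.025,0.015,0.04],[0,0,0]],
  [[0.025,0.015,0.08],[0,0,0]],
  [[0.025,0.06,0.09],[0,0,0]],
  [[0.025,0.12,0.09],[0,0,0]],
  [[0.01,0.18,0.09],[0,0,0]],
  [[-0.02,0.23,0.09],[0,0,0]],
  [[-0.05,0.28,0.09],[0,0,0]],
  [[-0.08,0.33,0.09],[0,0,0]],
])

```text
time_s: 10.9
position: [0.5597, 0.1741, 0.2758]
tcp_rot: [[0.867, -0.0, -0.498], [0.498, -0.0, 0.867], [-0.0, -1.0, -0.0]]
force: [0.7, 1.0, 0.3]
opening: 0.002
```

```bash
python3 look.py 9
python3 - <<'E'
from path import *
for k in(0,9):
  for n in('top','side'):
    c=dict(np.load(f'pics/{n}{k}.npz'));M=masks(c)
    for col in('red','orange'):
      for a,cen,m in blob(M[col]): print(k,n,col,a,cen.round(2))
E
```

```text
10.9 [0.55965033 0.17407117 0.27579303] [0.70959569 1.00810093 0.33795966] [  6.4  23.6  83.7  -0.   72.6 -23.5]
top 55 [417.9 172.7] [ 0.6311 -0.176 ] r 0.0802 wheel 356.44306702819785
side 141 [318.7 135. ] [ 0.6274 -0.1712] r 0.0742 wheel 356.7469310324898
0 top red 174 [437.19 165.67]
0 top orange 60 [419.28 174.9 ]
0 side orange 182 [388.05 187.7 ]
0 side orange 131 [320.19 134.92]
0 side orange 83 [236.48 175.29]
9 top red 173 [436.4  166.11]
9 top orange 55 [417.95 172.65]
9 side orange 183 [388.04 187.67]
9 side orange 141 [318.67 134.98]
```

View pics/b9.png

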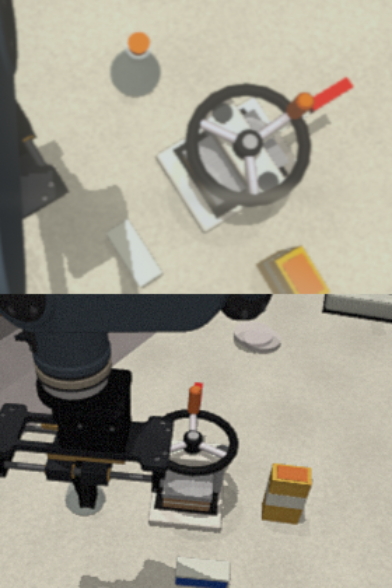

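The handle is about 3° (≈3.7 mm) short in both views. Going back behind it for the last bit.

play_rows([
  [[0.03,-0.05,0],[0,0,0]],
  [[0.06,-0.1,0],[0,0,0]],
  [[0.09,-0.15,0],[0,0,0]],
  [[0.105,-0.21,0],[0,0,0]],
  [[0.105,-0.27,0],[0,0,0]],
  [[0.105,-0.315,0],[0,0,0]],
  [[0.105,-0.315,0],[0,0,0]],
  [[0.105,-0.315,-0.05],[0,0,0]],
  [[0.105,-0.315,-0.09],[0,0,0]],
  [[0.105,-0.315,-0.09],[0,0,0]],
])

```text
time_s: 12.25
position: [0.663, -0.141, 0.1819]
tcp_rot: [[0.867, -0.009, -0.499], [0.499, 0.003, 0.867], [-0.006, -1.0, 0.007]]
force: [-0.3, 0.0, 0.5]
opening: 0.01
```

play_rows([
  [[-0.01,-0.006,0],[0,0,0]],
  [[-0.02,-0.012,0],[0,0,0]],
  [[-0.025,-0.015,0],[0,0,0]],
  [[-0.0265,-0.016,0],[0,0,0]],
  [[-0.028,-0.0167,0],[0,0,0]],
  [[-0.028,-0.0167,0],[0,0,0]],
])

```text
time_s: 13.0
position: [0.6389, -0.1599, 0.1871]
tcp_rot: [[0.867, 0.004, -0.498], [0.498, -0.001, 0.867], [0.003, -1.0, -0.003]]
force: [2.7, 1.8, 4.6]
opening: 0.006
```

```bash
python3 look.py 10
```

```text
13.0 [ 0.63885498 -0.15992847  0.18711646] [2.68400748 1.79312155 4.60556959] [-23.8  34.6  78.8   0.   66.4 -53.6]
side 128 [319.1 135.1] [ 0.6264 -0.1715] r 0.0739 wheel 357.53943753526784
```

play_rows([
  [[-0.001,-0.0005,0],[0,0,0]],
  [[-0.0018,-0.001,0],[0,0,0]],
  [[-0.0018,-0.001,0],[0,0,0]],
  [[-0.0018,-0.001,0],[0,0,0]],
])

```text
time_s: 13.6
position: [0.637, -0.161, 0.1871]
tcp_rot: [[0.867, 0.003, -0.498], [0.498, -0.001, 0.867], [0.002, -1.0, -0.003]]
force: [2.7, 0.6, 6.2]
opening: 0.005
```

```bash
python3 look.py 11
```

```text
13.6 [ 0.63702496 -0.16096783  0.18706246] [2.73473508 0.59005839 6.23103558] [-23.9  34.5  79.    0.   66.3 -53.8]
side 124 [320.  135.1] [ 0.6248 -0.1728] r 0.0741 wheel 359.1692363797846
```

play_rows([
  [[0.012,0.008,0],[0,0,0]],
  [[0.025,0.015,0],[0,0,0]],
  [[0.025,0.015,0.04],[0,0,0]],
  [[0.025,0.015,0.08],[0,0,0]],
  [[0.025,0.06,0.09],[0,0,0]],
  [[0.025,0.12,0.09],[0,0,0]],
  [[0.01,0.18,0.09],[0,0,0]],
  [[-0.02,0.23,0.09],[0,0,0]],
  [[-0.05,0.28,0.09],[0,0,0]],
  [[-0.08,0.33,0.09],[0,0,0]],
])

```text
time_s: 14.95
position: [0.5543, 0.1714, 0.275]
tcp_rot: [[0.867, -0.002, -0.498], [0.498, -0.0, 0.867], [-0.002, -1.0, 0.001]]
force: [-0.3, -0.0, -0.6]
opening: 0.001
```

```bash
python3 look.py 12
python3 - <<'E'
from path import *
I=[]
for k in(0,12):
  for n in('top','side'):
    c=dict(np.load(f'pics/{n}{k}.npz'));M=masks(c)
    for col in('red','orange'):
      for a,cen,m in blob(M[col]): print(k,n,col,a,cen.round(2))
    f=c['frame'][:,:,::-1];f=f[140:250,325:460] if n=='top' else f[110:200,265:375]
    I.append(cv2.resize(f,(390,290),interpolation=cv2.INTER_CUBIC))
cv2.imwrite('pics/cmp.png',np.vstack([np.hstack(I[:2]),np.hstack(I[2:])]))
E
```

```text
14.95 [0.55432873 0.17140132 0.27502294] [-0.28897072 -0.04502372 -0.55991446] [  6.2  23.2  84.5  -0.   72.3 -23.7]
top 57 [419.3 174.3] [ 0.6282 -0.178 ] r 0.0804 wheel 358.9467341336804
side 132 [319.8 134.8] [ 0.6256 -0.1734] r 0.0751 wheel 358.88980530490664
0 top red 174 [437.19 165.67]
0 top orange 60 [419.28 174.9 ]
0 side orange 182 [388.05 187.7 ]
0 side orange 131 [320.19 134.92]
0 side orange 83 [236.48 175.29]
12 top red 164 [437.12 165.65]
12 top orange 57 [419.28 174.28]
12 side orange 184 [388.07 187.65]
12 side orange 132 [319.84 134.8 ]
```

View pics/cmp.png

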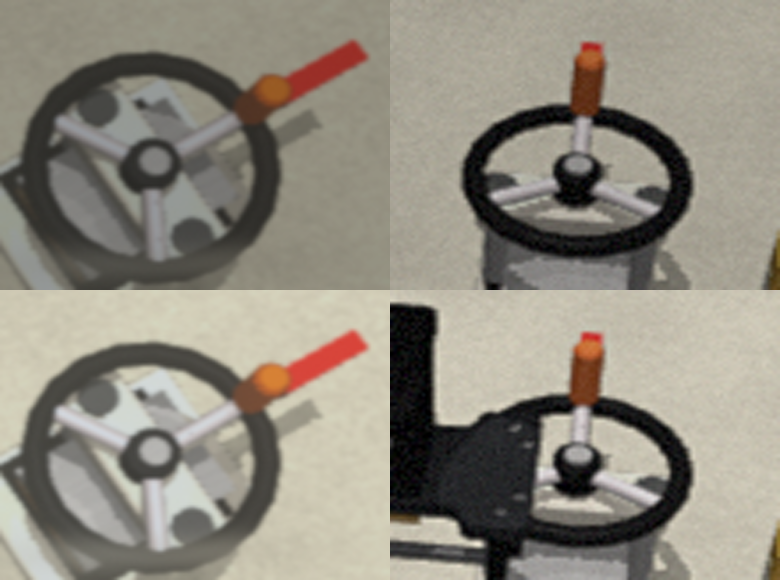

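Both views now show the handle beside the pointer, about 0.7° short of the start pixels and not past it. One check of the loose items, then I hand in.

Run:
```python
from rig import *
import numpy as np,cv2
a,b=[cv2.cvtColor(np.load(f'pics/top{k}.npz')['frame'],cv2.COLOR_RGB2GRAY) for k in(0,12)]
for nm,(x,y,w,h) in dict(flask=(275,118,45,56),box=(272,250,50,60),carton=(380,270,58,55)).items():
    _,mx,_,p=cv2.minMaxLoc(cv2.matchTemplate(b[y-10:y+h+10,x-10:x+w+10],a[y:y+h,x:x+w],cv2.TM_CCOEFF_NORMED));print(nm,round(mx,3),'shift px',p[0]-10,p[1]-10)
print(read_state()['force']);print(hand_in())
```

```text
flask 1.0 shift px 0 0
box 0.237 shift px 0 0
carton 1.0 shift px 0 0
[-0.40820676 -0.95030383 -0.09205608]
the job is handed in; nothing more can be done
None
```

I pushed the wheel clockwise through one full turn with the closed fingertips, without gripping anything. The handle is back beside the red pointer and the hand is well clear. I handed in at about 15 s of the 58 s allowed.

- **Handle position:** the side camera puts the handle about 0.7° short of its start position, and the top camera looks about the same. It was never seen past the pointer or turned backwards. I had to go back once, because the first push ended about 3° short.
- **Flask and carton:** the top view shows no shift from the start for either one.
- **Slide box:** this check was inconclusive. It gave a shift of 0 pixels but a poor match score (0.24), probably because the arm's shadow fell on it in that picture. The fingertips stayed about 12 cm above the box's top, so nothing should have touched it.
- **Forces:** the force reading after each move was at most about 7 N, and close to zero at the end.

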